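Teapot under the hot-water nozzle

ROBOT

A 6-joint arm with a two-finger parallel gripper is mounted at the origin on the work surface. World frame = base frame: x ahead of the robot, y to its left, z up, the work surface at z = 0. Lengths are in m, angles in rad, forces in N, time in s.
With the tool pointing down it reaches from about 0.2 to 0.875 m from the base axis. Payload 3.4 kg.
Tool frame: the origin (TCP) lies on the centre line of the jaws, within the pads' length; the fingertips stand 11 mm ahead of it and the grasp point (between the pads) lies 8 mm behind it; z points along the fingers, y is the line along which they close (so a half turn about z gives the same grasp; the last joint's range is limited). The gripper opens to 94 mm and grips with 3 to 60 N. Pads are 16 mm wide; open, the fingers measure 119 mm over their backs; the gripper's body (75 mm by 177 mm) begins 78 mm behind the grasp point.
Start: joints at [-0.121, 0.276, 1.505, -0, 1.361, -0.121], TCP at [0.575, -0, 0.216] pointing down, gripper open.
Joint ranges: [-2.89, 2.89], [-0.75, 2.08], [0.22, 2.7], [-1.18, 4.32], [0.11, 2.71], [-2.7, 2.7]. Speed limits (rad/s): [2.57, 2.57, 3.14, 3.14, 3.14, 3.14].

INTERFACE

Orientations are given as [roll, pitch, yaw] about the fixed x, y, z axes, in that order (R = Rz(yaw) Ry(pitch) Rx(roll)).
In Python, from bench import ctrl gives the robot as it stands. The module is installed in compiled form; this text tells all that it offers.
- The arm moves only by the tool play_rows, never from a script. Its argument "motion" is text: rows parted by semicolons, each of 5 numbers parted by spaces: the opening, from 0 (shut) to 1 (fully open), then the shift along the tool's x, y, z scaled (see below), then the turn about the tool's z scaled (see below). In form: grip x y z yaw; .... A call has 1 to 8 rows; each row is the pose to reach, as a shift and turn from the pose commanded when the call began, along the tool's axes at that moment; what a row does not reach only later rows make up. The controller multiplies each number of a shift by 150 mm and each number of a turn by 0.5 rad. A row lasts 1/8 s, in which the tool goes at most 62.5 mm and 10.7 degrees, less where a joint would pass 70% of its speed; a pose out of reach is approached as far as the arm can. A call with a number of a shift or a turn outside -1 to 1 is refused whole. A call with a gripper value outside its range is refused whole. The fingers move at their own pace and stop on an object; "squeeze" is the grip in N (left out, the last holds). Time passes only in rows, so rows that repeat a pose let the fingers close. It gives the time, the measured TCP pose, the force, the opening and the grip force at its end, in the units of the state.
- ctrl.get_obs(): the state, without advancing time (a new reading comes with each control period).
- ctrl.capture(name): name is "scene" or "side" or "wrist"; returns a dict with "pixels" (420x560x3 uint8, red, green, blue), "range_z" (420x560 float32, m along the optical axis (not along the pixel's ray), 0 where there is no reading), "fx", "fy", "cx", "cy" (pixels), "xyz" and "rotation" of the camera in the world; the wrist camera has in their place "mount" (4x4, takes a point from camera to tool coordinates, whose origin is the TCP and whose axes are the flange's). Camera axes: x right, y down, z forward; pixel columns grow to the right and rows downward; lengths in m; the calibration is good to about 2 mm. A picture is of the moment at which its call begins: read the wrist's pose just before it.
- ctrl.sign_off(): hands the job in; it is judged then, once.
Trained networks look in the newest picture that a camera, given by its name, has taken for a name from the list of things; names that differ only in an ending like _2 or _b are one class to them, and where a whole thing is asked for, a point or a joint stands for the part that bears it (a point fixed in the world has none). Each returns a list of dicts, best first, with "conf" (0 to 1); they miss things now and then, are a little off and sometimes report something else, mostly with a low value. They report only what shows in the picture. A call takes as long as a camera call. They do not tell look-alikes from the thing itself.
- ctrl.search_frame(name, camera): "box" ([left, top, right, bottom] in pixels, round what is visible of it).
- ctrl.mark_of(name, camera): "centre" ([column, row] in pixels: a listed point, or the origin of a listed thing).
The state is a dict: "clock": time; "joint_positions": joint angles; "qvel": joint speeds; "tau": joint torques, N m; "tcp_pos": TCP position; "orientation": TCP orientation; "ft_force": force on the tool from outside, world axes, zero at the start; "ft_torque": the same for the moment, N m; "grip_width": opening from 0.0 (shut) to 1.0 (fully open); "grip_force": force on a finger pad.
Only numpy, scipy, OpenCV 4.12 (cv2) and the standard library are available. Lean on these libraries where they do the work, as an engineer would, in place of code of your own. Each camera call takes 0.05 s, during which the arm holds its last target. There are 200 camera calls.

TASK

Get the teapot ready to be filled: lift it off the lazy Susan, stand it on the worktop in front of the hot-water dispenser, and slide it in until the middle of the steel strainer in its mouth sits under the tip of the nozzle. Keep the pot upright and on the worktop while it goes in under the dispenser; do not carry it in through the air. Leave the other things standing where they are (the jars may turn with the lazy Susan).

Things in the scene. Friction and masses are not known exactly. Their poses are not given: they have to be found in the camera images.
- teapot: Open cream teapot, 0.42 kg, rigid. Origin: centre of its underside; z up. Belly 110 mm across (at 40 mm height), base 80 mm, mouth 72 mm, 88 mm tall. Straight level dark wooden side handle along -x: 20 mm wide, 22 mm high, from 60 to 170 mm from the pot's axis, centre line 56 mm above the underside. Short spout along +y, reaching 88 mm from the axis, 84 mm high.
- strainer (a point): Centre of the round bright steel strainer set in the pot's mouth (56 mm wide at the top, under a steel flange 75 mm wide), on the pot's axis, 88 mm above its underside.
- handle (a point): Grip point on the teapot's handle: 118 mm from the pot's axis along the pot's -x, 56 mm above its underside.
- dispenser: Fixed black hot-water dispenser, 310 mm tall, 150 mm wide, clear tank behind, drip tray taken out: pots stand on the worktop. Origin: on the worktop right under the nozzle; z up; its front looks along -x. The tower and its foot begin 75 mm behind the nozzle (+x). The head overhangs from 33 mm in front of the nozzle back to the tower, its underside 190 mm up.
- nozzle (a point): Tip of the dispenser's steel nozzle (12 mm wide at the tip, 22 mm above), pointing down, 150 mm above the worktop.
- susan_foot: Lazy Susan on which the teapot and two jars stand. Origin: centre of its fixed foot on the worktop. The light wooden platform, 260 mm across, turns freely about this centre; its top is 34 mm above the worktop.
- honey_jar: Amber honey jar with a brass cap on the lazy Susan, 52 mm wide, 75 mm tall; origin: centre of its underside.
- sugar_jar: Blue sugar jar with a white cap on the lazy Susan, 58 mm wide, 85 mm tall; origin: centre of its underside.
- mug_a: White mug on the worktop, 80 mm wide, 92 mm tall, handle along +y; origin: centre of its underside.
- mug_b: Green mug on the worktop, 80 mm wide, 92 mm tall, handle along +y; origin: centre of its underside.
- pot_lid: The teapot's cream lid lying on the worktop, 74 mm wide, 33 mm tall; origin: centre of its underside.
- tea_caddy: Red round tea caddy on the worktop, 76 mm wide, 116 mm tall; origin: centre of its underside.
- drip_tray: The dispenser's black drip tray with a steel grille, lying on the worktop, 115 x 145 x 22 mm; origin: centre of its underside.
- spoon: Steel teaspoon with a short wooden handle lying on the worktop, 140 mm long, under 20 mm high.
Things that resemble listed ones, but are neither listed nor needed, are in the scene too. Several things have the shape of the teapot; the one meant has the colours described above.

How it is judged:
By the outcome, as a careful person would: the job done as asked, in the order asked, and still so for the second after the job is handed in, with the robot touching nothing.
It also fails if it takes over 48 s, if anything falls off the work surface, if the arm or the gripper's body presses on something with over 40 N, if the wrist force passes 120 N, or if a joint passes its speed limit or range.

## Working session

There is one attempt and no reset: what is moved stays moved. The work goes in short steps, Python scripts to look and compute and a tool call to move; the robot and the scene stay as the last step left them, time stands still between calls to the robot, and variables do not carry over. Pictures are saved under pics/ and viewed, at most 10 in all, crops included, and the job is handed in when it is done.

Besides the shell and the picture viewer there is one more tool, called after "Emit:" by a JSON object that holds its "op" and its "data". play_rows: Moves the arm, as the interface text tells. Shifts and turns lie within -1 to 1; 1 stands for 150 mm of shift or 0.5 rad of turn. Its arguments: {"type":"object","properties":{"motion":{"type":"string"},"squeeze":{"type":"number"}},"required":["motion"]}

```bash
mkdir -p pics
cat > h.py <<'E'
import numpy as np, cv2
from bench import ctrl
from scipy.spatial.transform import Rotation as Ro
def cap(n):
    o=ctrl.get_obs(); c=ctrl.capture(n)
    if 'mount' in c:
        T=np.eye(4); T[:3,:3]=Ro.from_euler('xyz',o['orientation']).as_matrix(); T[:3,3]=o['tcp_pos']
        M=T@np.array(c['mount']); c['R'],c['t']=M[:3,:3],M[:3,3]
    else:
        r=np.array(c['rotation'],float); c['R']=r if r.shape==(3,3) else Ro.from_euler('xyz',r).as_matrix(); c['t']=np.array(c['xyz'])
    return c
def cloud(c):
    v,u=np.mgrid[:420,:560]; z=c['range_z']
    p=np.stack([(u-c['cx'])/c['fx']*z,(v-c['cy'])/c['fy']*z,z],-1)@c['R'].T+c['t']
    p[z==0]=np.nan; return p
def ray(c,uv,h):
    d=c['R']@np.array([(uv[0]-c['cx'])/c['fx'],(uv[1]-c['cy'])/c['fy'],1]); return c['t']+d*(h-c['t'][2])/d[2]
def save(c,f): cv2.imwrite('pics/'+f,c['pixels'][:,:,::-1])
E
python3 - <<'E'
from h import *
for n in ['scene','side']:
    c=cap(n); save(c,n+'0.png'); P=cloud(c); np.savez(n+'0.npz',P=P,**{k:c[k] for k in('R','t','fx','fy','cx','cy','pixels')})
    print(n,np.shape(c.get('rotation')),c['t'].round(3))
    for t in ['teapot','strainer','handle','nozzle','dispenser','susan_foot','honey_jar','sugar_jar','mug_a','pot_lid','tea_caddy','drip_tray','spoon']:
        m=ctrl.mark_of(t,n)
        h={'nozzle':.15,'strainer':.122,'handle':.09,'teapot':.034,'honey_jar':.034,'sugar_jar':.034}.get(t,0)
        print(t,[(round(x['conf'],2),np.round(x['centre']).astype(int).tolist(),ray(c,x['centre'],h)[:2].round(3).tolist()) for x in m])
E
```

```text
scene (3,) [1.394 0.184 0.799]
teapot [(0.86, [185, 176], [0.233, -0.227]), (0.57, [308, 234], [0.506, 0.199]), (0.46, [235, 288], [0.72, 0.026]), (0.2, [262, 234], [0.512, 0.068])]
strainer [(0.76, [184, 154], [0.233, -0.22]), (0.66, [310, 212], [0.516, 0.201])]
handle [(0.61, [353, 217], [0.488, 0.321]), (0.57, [153, 175], [0.321, -0.302])]
nozzle [(0.93, [145, 184], [0.461, -0.265])]
dispenser [(0.28, [411, 260], [0.553, 0.486])]
susan_foot [(0.67, [289, 236], [0.475, 0.145])]
honey_jar [(0.92, [263, 234], [0.515, 0.071])]
sugar_jar [(0.93, [278, 214], [0.417, 0.109])]
mug_a [(0.84, [267, 318], [0.779, 0.11]), (0.62, [206, 314], [0.777, -0.038])]
pot_lid [(0.86, [303, 314], [0.76, 0.194])]
tea_caddy [(0.91, [411, 260], [0.551, 0.487])]
drip_tray [(0.57, [147, 298], [0.739, -0.195]), (0.44, [292, 236], [0.477, 0.153])]
spoon [(0.78, [236, 288], [0.691, 0.02])]
side (3,) [-0.175 -0.574  1.059]
teapot [(0.66, [301, 402], [0.171, -0.26]), (0.63, [268, 200], [0.524, 0.204])]
strainer [(0.84, [264, 181], [0.506, 0.198]), (0.63, [299, 383], [0.165, -0.259])]
handle [(0.85, [236, 169], [0.507, 0.315]), (0.61, [357, 380], [0.261, -0.324])]
nozzle []
dispenser []
susan_foot [(0.7, [269, 225], [0.482, 0.16])]
honey_jar [(0.77, [299, 224], [0.52, 0.082]), (0.47, [352, 184], [0.736, 0.082]), (0.45, [217, 158], [0.539, 0.445])]
sugar_jar [(0.56, [266, 239], [0.42, 0.105])]
mug_a [(0.92, [352, 184], [0.769, 0.105]), (0.77, [393, 204], [0.785, -0.034]), (0.37, [238, 172], [0.567, 0.386])]
pot_lid [(0.55, [329, 171], [0.764, 0.191])]
tea_caddy [(0.65, [218, 159], [0.563, 0.477])]
drip_tray []
spoon [(0.7, [360, 211], [0.697, 0.014])]
```

View pics/scene0.png

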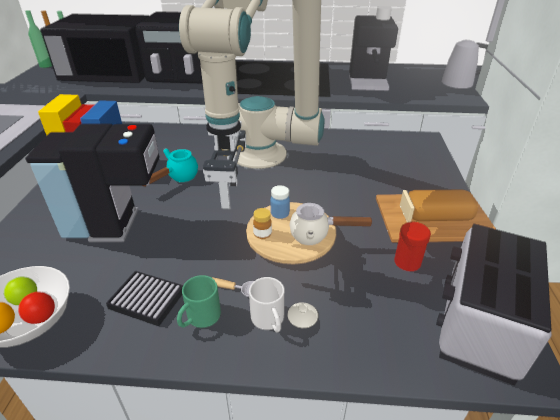

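View pics/side0.png

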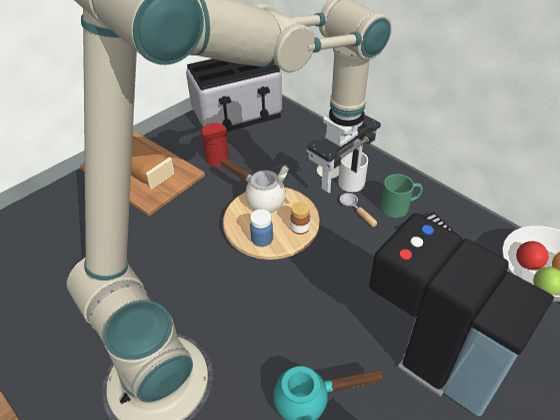

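Scene view: the cream pot is at (310,225) with its handle to the right (350,222). The teal look-alike is at (182,165), with a handle to (158,175). The dispenser head is at (130,150), with its front facing right, roughly world +y. Candidates for the teapot are therefore cream (310,225) and teal (182,165), and the description picks cream. Side view: cream pot (265,190), teal pot (300,395), dispenser (440,290).

Run:
```python
from h import *
S=np.load('scene0.npz');D=np.load('side0.npz')
a=cv2.resize(S['pixels'][120:250,90:400],None,fx=2.5,fy=2.5,interpolation=3)
cv2.imwrite('pics/crop0.png',a[:,:,::-1])
A=np.vstack([S['P'].reshape(-1,3),D['P'].reshape(-1,3)]); A=A[~np.isnan(A[:,0])]
for n,X in(('scene',S),('side',D)):
    P=X['P'].reshape(-1,3); P=P[~np.isnan(P[:,0])]
    q=P[(P[:,0]>.25)&(P[:,0]<.75)&(P[:,1]<-.15)&(P[:,1]>-.7)&(abs(P[:,2]-.31)<.006)]
    print(n,'disp top',len(q),cv2.minAreaRect(q[:,:2].astype(np.float32)),q[:,2].mean() if len(q) else 0)
    # front face points z .2-.3
    q=P[(P[:,0]>.25)&(P[:,0]<.75)&(P[:,1]<-.15)&(P[:,1]>-.7)&(P[:,2]>.2)&(P[:,2]<.3)]
    print('ext',q.min(0),q.max(0))
    # handle of pot: z near top .034+.067=.101
    q=P[(P[:,1]>.262)&(P[:,1]<.42)&(P[:,0]>.4)&(P[:,0]<.62)&(P[:,2]>.085)&(P[:,2]<.115)]
    print('handle',len(q),cv2.minAreaRect(q[:,:2].astype(np.float32)),np.percentile(q[:,2],[5,50,95]))
    t=q[abs(q[:,2]-.101)<.004]
    if len(t)>5: print('htop',len(t),cv2.fitLine(t[:,:2].astype(np.float32),2,0,.01,.01).ravel(),t[:,1].min(),t[:,1].max())
    q=P[(np.hypot(P[:,0]-.51,P[:,1]-.2)<.05)&(abs(P[:,2]-.122)<.004)]
    print('rim',len(q),cv2.minEnclosingCircle(q[:,:2].astype(np.float32)))
    q=P[(abs(P[:,2]-.034)<.004)&(np.hypot(P[:,0]-.478,P[:,1]-.15)<.16)]
    print('susan',len(q),cv2.minEnclosingCircle(q[:,:2].astype(np.float32)))
    for m,(x,y,h) in dict(honey=(.517,.075,.109),sugar=(.418,.107,.119)).items():
        q=P[(np.hypot(P[:,0]-x,P[:,1]-y)<.045)&(abs(P[:,2]-h)<.004)]
        if len(q): print(m,len(q),cv2.minEnclosingCircle(q[:,:2].astype(np.float32)))
```

```text
scene disp top 1480 ((0.4644920527935028, -0.334439218044281), (0.14138637483119965, 0.1931004524230957), 4.41181755065918) 0.305482529764564
ext [ 0.38812562 -0.53115484  0.20002161] [ 0.55289716 -0.22545099  0.29998249]
handle 331 ((0.5079097747802734, 0.31569308042526245), (0.023251749575138092, 0.10685048997402191), 0.2749122977256775) [0.08660109 0.09915785 0.10333626]
htop 204 [ 0.02851012 -0.9995935   0.50883085  0.31429562] 0.26228886241823623 0.3680299298119447
rim 244 ((0.5111209154129028, 0.20004680752754211), 0.03943975269794464)
susan 2085 ((0.48313504457473755, 0.14968281984329224), 0.1307063102722168)
honey 154 ((0.5114866495132446, 0.06857825070619583), 0.024426555261015892)
sugar 155 ((0.4141182601451874, 0.11165957897901535), 0.02624116837978363)
side disp top 2867 ((0.45841020345687866, -0.3355942368507385), (0.14110970497131348, 0.19225943088531494), 4.4809041023254395) 0.3052084311001025
ext [ 0.37725073 -0.53061864  0.20001805] [ 0.54790029 -0.22765433  0.29999522]
handle 254 ((0.5042110085487366, 0.3154623508453369), (0.02467007003724575, 0.10702745616436005), 1.2547837495803833) [0.08666609 0.09801234 0.10232389]
htop 154 [ 0.03750966 -0.99929625  0.503348    0.31423002] 0.2630933928204937 0.3688523086711425
rim 246 ((0.5087788701057434, 0.20051895081996918), 0.04013264551758766)
susan 2861 ((0.4798508286476135, 0.14747148752212524), 0.13038881123065948)
honey 186 ((0.5089119076728821, 0.070506751537323), 0.024745194241404533)
sugar 239 ((0.4108060300350189, 0.11232469975948334), 0.027889737859368324)
```

View pics/crop0.png

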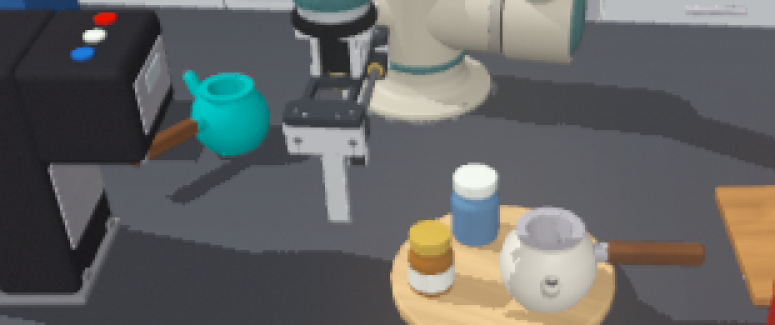

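Run:
```python
from h import *
o=ctrl.get_obs(); print({k:np.round(v,3).tolist() for k,v in o.items()})
print(Ro.from_euler('xyz',o['orientation']).as_matrix().round(3))
c=cap('wrist'); print(np.round(c['mount'],3))
```

```text
{'clock': 1.4, 'joint_positions': [-0.121, 0.276, 1.505, -0.0, 1.361, -0.121], 'qvel': [-0.0, 0.0, -0.0, 0.001, 0.001, 0.001], 'tau': [-0.001, -40.446, -23.75, 0.07, 0.025, -0.0], 'tcp_pos': [0.575, 0.0, 0.216], 'orientation': [3.142, 0.0, 1.571], 'ft_force': [0.272, -0.282, -0.599], 'ft_torque': [0.003, -0.007, 0.005], 'grip_force': 0.0, 'grip_width': 1.001}
[[-0.  1.  0.]
 [ 1.  0. -0.]
 [-0.  0. -1.]]
[[ 0.    -0.959 -0.284  0.082]
 [ 1.     0.    -0.     0.   ]
 [ 0.    -0.284  0.959 -0.168]
 [ 0.     0.     0.     1.   ]]
```

Emit:
{"op": "play_rows", "data": {"motion": "1 0.3 -0.15 0 0; 1 0.6 -0.3 0 0; 1 0.9 -0.43 0 0; 1 1 -0.453 0 0; 1 1 -0.453 0 0"}}

```text
clock: 2.08
tcp_pos: [0.5074, 0.1503, 0.2167]
orientation: [3.141, 0.001, 1.573]
ft_force: [1.1, 0.6, -0.2]
grip_width: 1.002
grip_force: 0.0
```

Emit:
{"op": "play_rows", "data": {"motion": "1 0.3 0 0 0; 1 0.6 0 0 0; 1 0.85 0 0 -0.066; 1 0.933 0 0 -0.066; 1 0.933 0 0 -0.066; 1 0.933 0 0 -0.066"}}

```text
clock: 2.82
tcp_pos: [0.5075, 0.2883, 0.2164]
orientation: [-3.142, 0.001, 1.602]
ft_force: [0.5, -0.2, 0.4]
grip_width: 1.003
grip_force: 0.0
```

Run:
```python
from h import *
o=ctrl.get_obs(); print(o['tcp_pos'],o['orientation'])
c=cap('wrist'); save(c,'w1.png'); P=cloud(c).reshape(-1,3); P=P[~np.isnan(P[:,0])]
for y0 in np.arange(.262,.37,.02):
    q=P[(P[:,1]>y0)&(P[:,1]<y0+.02)&(abs(P[:,0]-.507)<.03)&(P[:,2]>.093)&(P[:,2]<.11)]
    if len(q)>5: print(round(y0,3),len(q),np.percentile(q[:,0],[1,99]).round(4),np.median(q[:,2]).round(4))
q=P[(np.hypot(P[:,0]-.51,P[:,1]-.2)<.05)&(abs(P[:,2]-.122)<.004)]
print('rim',len(q),cv2.minEnclosingCircle(q[:,:2].astype(np.float32)) if len(q) else 0)
for n in('strainer','handle'): print(n,[(x['conf'],x['centre'],ray(c,x['centre'],.122 if n=='strainer' else .09)) for x in ctrl.mark_of(n,'wrist')])
```

```text
[0.50748653 0.28828477 0.21638981] [-3.14152997e+00  1.14963054e-03  1.60214730e+00]
0.262 369 [0.4987 0.5181] 0.1002
0.282 398 [0.4972 0.5173] 0.1003
0.302 435 [0.4968 0.5165] 0.1002
0.322 440 [0.4964 0.5157] 0.1003
0.342 486 [0.495  0.5149] 0.1003
0.362 207 [0.4949 0.5142] 0.0998
rim 2255 ((0.5114151239395142, 0.20126545429229736), 0.03811179846525192)
strainer [(0.66, [279.3, 173.6], array([0.5065505 , 0.32404174, 0.122     ])), (0.65, [279.1, 297.0], array([0.51021953, 0.20037777, 0.122     ]))]
handle [(0.76, [281.6, 174.9], array([0.50901375, 0.3171287 , 0.09      ]))]
```

View pics/w1.png

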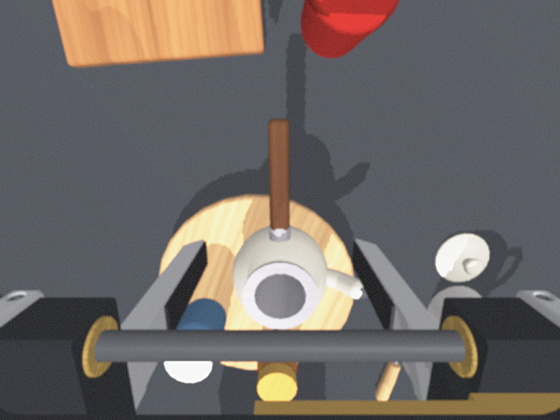

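The wrist view shows the cream pot at (280,292), its handle running up to (280,125), and the jars behind it. The fingers straddle the handle, so I descend.

Emit:
{"op": "play_rows", "data": {"motion": "1 0 0 0.3 0; 1 0 0 0.55 0; 1 0 0 0.75 0; 1 0 0 0.9 0; 1 0 0 0.9 0; 1 0 0 0.9 0"}}

```text
clock: 3.72
tcp_pos: [0.5079, 0.2899, 0.0825]
orientation: [3.14, -0.001, 1.603]
ft_force: [0.4, 0.5, 0.6]
grip_width: 1.001
grip_force: 0.0
```

Emit:
{"op": "play_rows", "data": {"motion": "0 0 0 0 0; 0 0 0 0 0; 0 0 0 0 0; 0 0 0 0 0; 0 0 0 0 0; 0 0 0 0 0; 0 0 0 0 0; 0 0 0 0 0", "squeeze": 60}}

```text
clock: 4.72
tcp_pos: [0.5072, 0.2899, 0.0814]
orientation: [3.141, 0.0, 1.604]
ft_force: [0.5, 0.6, -0.1]
grip_width: 0.209
grip_force: 60.0
```

Gripped: a width of 0.209 × 94 mm is about 20 mm, which matches the handle. Next I lift gently.

Emit:
{"op": "play_rows", "data": {"motion": "0 0 0 -0.05 0; 0 0 0 -0.12 0; 0 0 0 -0.25 0; 0 0 0 -0.4 0; 0 0 0 -0.55 0; 0 0 0 -0.7 0; 0 0 0 -0.85 0; 0 0 0 -0.9 0"}}

```text
clock: 5.72
tcp_pos: [0.5077, 0.2903, 0.2183]
orientation: [3.139, -0.001, 1.604]
ft_force: [0.5, -0.2, -4.8]
grip_width: 0.209
grip_force: 60.0
```

Run:
```python
from h import *
o=ctrl.get_obs(); print(o['tcp_pos'],o['orientation'],o['ft_force'],o['ft_torque'])
for n in('scene','side','wrist'):
    c=cap(n); P=cloud(c).reshape(-1,3); P=P[~np.isnan(P[:,0])]
    q=P[(np.hypot(P[:,0]-.51,P[:,1]-.2)<.042)&(P[:,2]>.235)&(P[:,2]<.285)]
    if len(q)<20: print(n,len(q)); continue
    # top-plane fit of the upper ring
    r=np.hypot(P[:,0]-.51,P[:,1]-.2); q=P[(r<.037)&(r>.029)&(P[:,2]>.225)&(P[:,2]<.285)]
    m=q[q[:,2]>np.percentile(q[:,2],30)]
    A=np.c_[m[:,:2]-[.51,.2],np.ones(len(m))]; print(n,len(q),'plane',np.linalg.lstsq(A,m[:,2],rcond=None)[0].round(4))
    h=P[(P[:,1]>.31)&(P[:,1]<.375)&(abs(P[:,0]-.506)<.009)&(P[:,2]>.2)&(P[:,2]<.28)]
    if len(h)>10: print('handle slope',np.polyfit(h[:,1],h[:,2],1).round(4))
    if n=='side': save(c,'s2.png')
```

```text
[0.5076645  0.29029645 0.21831383] [ 3.13877901e+00 -1.29219445e-03  1.60374337e+00] [ 0.45887385 -0.22907075 -4.76145121] [0.28213193 0.01419502 0.01131005]
scene 221 plane [-0.0081  0.0105  0.2591]
handle slope [-0.0272  0.2421]
side 282 plane [0.0045 0.0195 0.2573]
handle slope [-0.0253  0.243 ]
wrist 1154 plane [ 0.0088 -0.1157  0.261 ]
handle slope [-0.0027  0.2373]
```

View pics/s2.png

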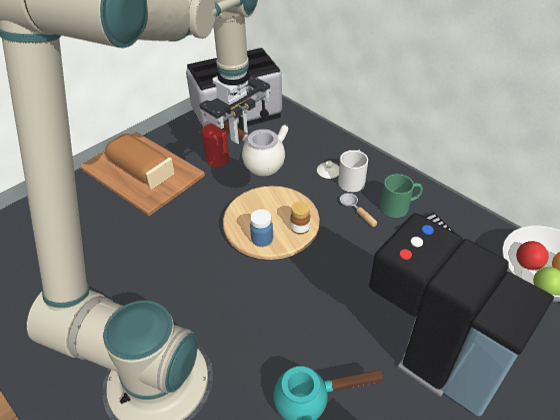

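The side view shows the pot at (263,150), level, well above the lazy Susan, with the jars untouched. Next I carry it to in front of the dispenser.

Emit:
{"op": "play_rows", "data": {"motion": "0 -0.08 -0.02 0 0; 0 -0.24 -0.06 0 0; 0 -0.42 -0.11 0 0; 0 -0.6 -0.16 0 0; 0 -0.78 -0.21 0 0; 0 -0.92 -0.25 0 0; 0 -1 -0.268 0 0"}}

```text
clock: 6.75
tcp_pos: [0.4705, 0.1364, 0.2162]
orientation: [-3.14, 0.001, 1.602]
ft_force: [0.0, -0.7, -4.4]
grip_width: 0.208
grip_force: 60.0
```

Emit:
{"op": "play_rows", "data": {"motion": "0 -0.1 -0.03 0 0; 0 -0.24 -0.06 0 0; 0 -0.42 -0.11 0 0; 0 -0.6 -0.16 0 0; 0 -0.78 -0.21 0 0; 0 -0.92 -0.25 0 0; 0 -1 -0.268 0 0; 0 -1 -0.268 0 0"}}

```text
clock: 7.75
tcp_pos: [0.4365, -0.013, 0.2164]
orientation: [3.142, -0.0, 1.602]
ft_force: [0.3, 0.3, -4.1]
grip_width: 0.208
grip_force: 60.0
```

Emit:
{"op": "play_rows", "data": {"motion": "0 -0.05 0 0 -0.044; 0 -0.105 0 0 -0.088; 0 -0.105 0 0 -0.088; 0 -0.105 0 0 -0.088"}}

```text
clock: 8.25
tcp_pos: [0.4372, -0.0275, 0.2164]
orientation: [-3.142, -0.001, 1.648]
ft_force: [-0.9, 1.4, -4.2]
grip_width: 0.207
grip_force: 60.0
```

```bash
cat > loc.py <<'E'
from h import *
import sys
def pot(zr,guess,yaw):
    # fit rim centre and handle line at rim height zr
    for n in('scene','side','wrist'):
        c=cap(n); P=cloud(c).reshape(-1,3); P=P[~np.isnan(P[:,0])]
        d=P[:,:2]-guess; q=P[(np.hypot(*d.T)<.05)&(abs(P[:,2]-zr)<.006)]
        hd=np.array([np.cos(yaw),np.sin(yaw)]); a=d@hd; b=d@[-hd[1],hd[0]]
        h=P[(a>.115)&(a<.18)&(abs(b)<.03)&(abs(P[:,2]-(zr-.021))<.006)]
        print(n,len(q),cv2.minEnclosingCircle(q[:,:2].astype(np.float32)) if len(q)>10 else '',np.median(q[:,2]).round(4),
          'handle',len(h),(h[:,:2].mean(0).round(4),np.polyfit(h[:,1],h[:,0],1)[0].round(3),np.polyfit(h[:,1],h[:,2],1)[0].round(3)) if len(h)>10 else '')
        if n=='scene': print('nozzle',[(x['conf'],x['centre'],ray(c,x['centre'],.15).round(4)) for x in ctrl.mark_of('nozzle',n)])
        save(c,f'{n}_{sys.argv[1]}.png')
E
python3 - 3 <<'E'
from loc import *
o=ctrl.get_obs(); p=np.array(o['tcp_pos']); y=o['orientation'][2]; print(p,y,o['ft_force'])
pot(.26,p[:2]-.09*np.array([np.cos(y),np.sin(y)]),y)
E
```

```text
[ 0.43715278 -0.0275467   0.21640592] 1.648039228138043 [-0.94203944  1.36032013 -4.2375195 ]
scene 201 ((0.44325748085975647, -0.11498066782951355), 0.040437255054712296) 0.257 handle 86 (array([0.4358, 0.025 ]), np.float64(-0.087), np.float64(-0.01))
nozzle [(0.92, [146.2, 185.1], array([ 0.4635, -0.262 ,  0.15  ]))]
side 371 ((0.44244110584259033, -0.11700485646724701), 0.03886633738875389) 0.2561 handle 0 
wrist 1163 ((0.4423207640647888, -0.08817398548126221), 0.017376525327563286) 0.2567 handle 3861 (array([0.4331, 0.0259]), np.float64(-0.074), np.float64(0.0))
```

View pics/scene_3.png

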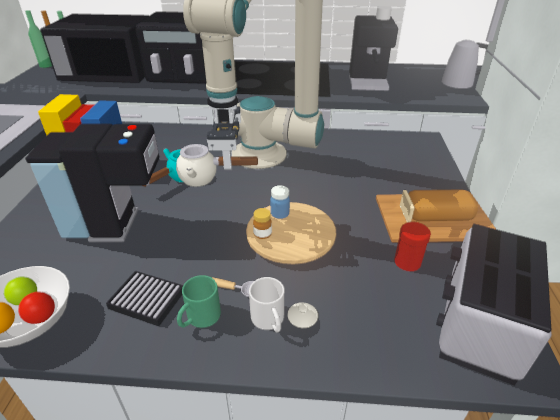

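Scene view: the cream pot hangs at (197,165), level and in front of the dispenser head (130,150). The teal pot stands behind it at (175,160), with its handle running left to about (152,178). I'll check how close that handle comes to the slide path.

Run:
```python
from h import *
for n in('scene0','side0'):
    D=np.load(n+'.npz'); P=D['P']; px=D['pixels'].astype(int)
    m=(P[...,2]>.03)&(P[...,2]<.09)&(P[...,0]>.15)&(P[...,0]<.5)&(P[...,1]<-.15)&(P[...,1]>-.4)
    red=m&(px[...,0]>px[...,2]+20)&(px[...,0]>px[...,1]+10); teal=m&(px[...,1]>px[...,0]+40)
    for k,q in(('handle',P[red]),('teal',P[teal])):
        if len(q)>3: print(n,k,len(q),q.min(0).round(3),q.max(0).round(3),q[q[:,0].argmax()].round(3),q[:,:2].mean(0).round(3))
```

```text
scene0 handle 156 [ 0.23  -0.338  0.046] [ 0.326 -0.28   0.071] [ 0.326 -0.338  0.054] [ 0.27  -0.305]
scene0 teal 657 [ 0.15  -0.314  0.03 ] [ 0.239 -0.198  0.09 ] [ 0.239 -0.249  0.042] [ 0.203 -0.244]
side0 handle 604 [ 0.226 -0.351  0.047] [ 0.322 -0.28   0.071] [ 0.322 -0.337  0.061] [ 0.273 -0.317]
side0 teal 1564 [ 0.15  -0.306  0.03 ] [ 0.235 -0.2    0.09 ] [ 0.235 -0.277  0.061] [ 0.185 -0.262]
```

Emit:
{"op": "play_rows", "data": {"motion": "0 0 0 0.08 0; 0 0 0 0.24 0; 0 0 0 0.42 0; 0 0 0 0.6 0; 0 0 0 0.78 0; 0 0 0 0.92 0; 0 0 0 1 0; 0 0 0 1 0"}}

```text
clock: 9.45
tcp_pos: [0.4365, -0.0281, 0.0657]
orientation: [-3.14, -0.001, 1.648]
ft_force: [-0.2, 0.0, -3.9]
grip_width: 0.206
grip_force: 60.0
```

Emit:
{"op": "play_rows", "data": {"motion": "0 0 0 0.05 0; 0 0 0 0.08 0; 0 0 0 0.1 0; 0 0 0 0.11 0; 0 0 0 0.12 0; 0 0 0 0.12 0"}}

```text
clock: 10.2
tcp_pos: [0.4372, -0.0283, 0.0485]
orientation: [3.142, 0.0, 1.648]
ft_force: [0.6, 0.3, -4.3]
grip_width: 0.208
grip_force: 60.0
```

Emit:
{"op": "play_rows", "data": {"motion": "0 0 0 0.006 0; 0 0 0 0.01 0; 0 0 0 0.012 0; 0 0 0 0.012 0"}}

```text
clock: 10.7
tcp_pos: [0.4374, -0.0281, 0.0474]
orientation: [3.141, -0.0, 1.648]
ft_force: [-1.3, 3.2, 5.2]
grip_width: 0.209
grip_force: 60.0
```

The pot is down. I open slightly so it stands freely, then measure.

Emit:
{"op": "play_rows", "data": {"motion": "0.35 0 0 0 0; 0.35 0 0 0 0; 0.35 0 0 0 0; 0.35 0 0 0 0"}}

```text
clock: 11.2
tcp_pos: [0.4372, -0.0284, 0.0466]
orientation: [3.141, 0.0, 1.648]
ft_force: [0.2, 0.1, 0.2]
grip_width: 0.352
grip_force: 0.0
```

```bash
python3 - 4 <<'E'
from loc import *
o=ctrl.get_obs(); p=np.array(o['tcp_pos']); y=o['orientation'][2]; print(p,y,o['ft_force'],o['grip_force'])
pot(.088,p[:2]-.09*np.array([np.cos(y),np.sin(y)]),y)
for n in('scene','side','wrist'):
    print(n,[(x['conf'],ray(cap(n),x['centre'],.088).round(4)) for x in ctrl.mark_of('strainer',n)])
# dispenser from current clouds: front face of head
for n in('scene','side'):
    P=cloud(cap(n)).reshape(-1,3); P=P[~np.isnan(P[:,0])]
    for lo,hi in((.2,.24),(.24,.29)):
        q=P[(P[:,2]>lo)&(P[:,2]<hi)&(P[:,0]>.36)&(P[:,0]<.56)&(P[:,1]>-.26)&(P[:,1]<-.2)]
        f=np.array([-.077,.997]); s=q[:,:2]@f; m=q[s>np.percentile(s,60)] if len(q)>20 else q
        if len(m)>10: print(n,lo,len(q),'front s',np.percentile(s,[50,80,95]).round(4),'slope',np.polyfit(m[:,0],m[:,1],1)[0].round(3),'xrange',m[:,0].min().round(3),m[:,0].max().round(3))
    q=P[(P[:,2]>.2)&(P[:,2]<.29)&(P[:,0]>.36)&(P[:,0]<.58)&(P[:,1]>-.34)&(P[:,1]<-.24)]
    t=q[:,:2]@np.array([.997,.077]); print(n,'lateral',np.percentile(t,[1,50,99]).round(4))
print('nozzle axis lateral', np.array([.456,-.267])@[.997,.077], 'along',np.array([.456,-.267])@[-.077,.997])
E
```

```text
[ 0.43723745 -0.02841624  0.04662834] 1.6477693264811664 [0.19459208 0.09705479 0.2165602 ] 0.0
scene 230 ((0.4439544975757599, -0.11843803524971008), 0.0403372086584568) 0.0883 handle 86 (array([0.4374, 0.0226]), np.float64(-0.133), np.float64(0.005))
nozzle [(0.59, [148.5, 186.6], array([ 0.4703, -0.2531,  0.15  ])), (0.32, [281.4, 212.3], array([0.5584, 0.1273, 0.15  ]))]
side 402 ((0.4446432888507843, -0.11724476516246796), 0.0396413579583168) 0.0869 handle 0 
wrist 1758 ((0.4425734877586365, -0.09480679035186768), 0.028310203924775124) 0.0878 handle 4241 (array([0.4333, 0.0256]), np.float64(-0.071), np.float64(-0.007))
scene [(0.92, array([ 0.1809, -0.2467,  0.088 ])), (0.78, array([ 0.456, -0.117,  0.088])), (0.56, array([0.5772, 0.0784, 0.088 ]))]
side [(0.93, array([ 0.4498, -0.1149,  0.088 ])), (0.63, array([ 0.1814, -0.2488,  0.088 ]))]
wrist []
scene 0.2 355 front s [-0.2687 -0.2658 -0.2647] slope 0.071 xrange 0.393 0.528
scene 0.24 551 front s [-0.2682 -0.2653 -0.2641] slope 0.077 xrange 0.398 0.52
scene lateral [0.5055 0.5096 0.5132]
side 0.2 101 front s [-0.2801 -0.2743 -0.2709] slope 1.463 xrange 0.379 0.385
side 0.24 134 front s [-0.2801 -0.2739 -0.271 ] slope 1.591 xrange 0.378 0.384
side lateral [0.3575 0.3597 0.3627]
nozzle axis lateral 0.43407300000000004 along -0.301311
```

Emit:
{"op": "play_rows", "data": {"motion": "0 0 0 0 0; 0 0 0 0 0; 0 0 0 0 0; 0 0 0 0 0", "squeeze": 30}}

```text
clock: 12.4
tcp_pos: [0.4373, -0.0283, 0.0467]
orientation: [3.141, 0.0, 1.648]
ft_force: [0.7, 0.3, -0.3]
grip_width: 0.212
grip_force: 30.0
```

Emit:
{"op": "play_rows", "data": {"motion": "0 -0.04 0 0 0; 0 -0.1 0 0 0; 0 -0.18 0 0 0; 0 -0.26 0 0 0; 0 -0.34 0 0 0; 0 -0.42 0 0 0; 0 -0.48 0 0 0; 0 -0.5 0 0 0"}}

```text
clock: 13.4
tcp_pos: [0.4429, -0.1035, 0.0467]
orientation: [-3.142, -0.0, 1.647]
ft_force: [0.3, 6.4, 3.4]
grip_width: 0.212
grip_force: 30.0
```

```bash
python3 - 5 <<'E'
from loc import *
o=ctrl.get_obs(); p=np.array(o['tcp_pos']); y=o['orientation'][2]; print(p,y,o['ft_force'],o['grip_force'])
pot(.088,p[:2]-.09*np.array([np.cos(y),np.sin(y)]),y)
E
```

```text
[ 0.44290152 -0.10352449  0.04667145] 1.6467688710867052 [0.33726583 6.36299793 3.41183018] 29.99735176563263
scene 211 ((0.4496162235736847, -0.19414065778255463), 0.04019435867667198) 0.088 handle 89 (array([ 0.4428, -0.0507]), np.float64(-0.099), np.float64(-0.01))
nozzle [(0.96, [145.6, 183.7], array([ 0.4567, -0.2661,  0.15  ]))]
side 312 ((0.4490594267845154, -0.19153782725334167), 0.03887098282575607) 0.0869 handle 0 
wrist 1351 ((0.44805029034614563, -0.16377459466457367), 0.017705600708723068) 0.0879 handle 4218 (array([ 0.439 , -0.0498]), np.float64(-0.068), np.float64(-0.007))
```

View pics/scene_5.png

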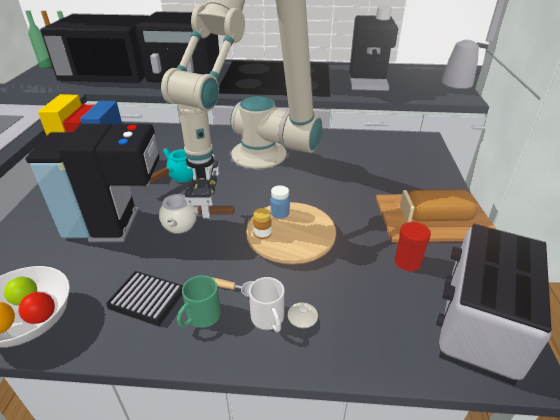

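The pot at (178,215) is half-way in, upright, with the nozzle mark at (146,184). Before going on I check the clearance between the arm or gripper and the head.

Run:
```python
from h import *
f=np.array([-.077,.997])
for n in('scene','side'):
    P=cloud(cap(n)).reshape(-1,3); P=P[~np.isnan(P[:,0])]
    for lo in np.arange(.13,.5,.03):
        q=P[(P[:,2]>lo)&(P[:,2]<lo+.03)&(P[:,0]>.3)&(P[:,0]<.6)]
        s=q[:,:2]@f; s=s[(s>-.255)&(s<0)]
        if len(s)>3: print(n,lo.round(2),len(s),'gap to head front',(np.percentile(s,1)+.266).round(4))
```

```text
scene 0.13 334 gap to head front 0.0944
scene 0.16 540 gap to head front 0.0954
scene 0.19 128 gap to head front 0.0971
scene 0.22 246 gap to head front 0.0924
scene 0.25 287 gap to head front 0.0927
scene 0.28 279 gap to head front 0.0958
scene 0.31 299 gap to head front 0.0958
scene 0.34 306 gap to head front 0.0967
scene 0.37 351 gap to head front 0.074
scene 0.4 573 gap to head front 0.0626
scene 0.43 882 gap to head front 0.0638
scene 0.46 629 gap to head front 0.0734
scene 0.49 326 gap to head front 0.1114
side 0.13 496 gap to head front 0.0939
side 0.16 1023 gap to head front 0.0948
side 0.19 223 gap to head front 0.0938
side 0.22 419 gap to head front 0.0913
side 0.25 375 gap to head front 0.0919
side 0.28 345 gap to head front 0.0933
side 0.31 366 gap to head front 0.0938
side 0.34 348 gap to head front 0.0938
side 0.37 255 gap to head front 0.0676
side 0.4 470 gap to head front 0.0617
side 0.43 1185 gap to head front 0.0625
side 0.46 1198 gap to head front 0.0725
side 0.49 250 gap to head front 0.1102
```

The gap below 0.31 m is 92 mm and 73 mm of travel remains, so it clears. I slide the rest of the way.

Emit:
{"op": "play_rows", "data": {"motion": "0 -0.04 0 0 0; 0 -0.1 0 0 0; 0 -0.18 0.003 0 0; 0 -0.26 0.005 0 0; 0 -0.34 0.007 0 0; 0 -0.42 0.007 0 0; 0 -0.47 0.007 0 0; 0 -0.487 0.007 0 0"}}

```text
clock: 14.7
tcp_pos: [0.4496, -0.1762, 0.0467]
orientation: [-3.142, -0.001, 1.647]
ft_force: [-0.5, 6.8, 3.8]
grip_width: 0.213
grip_force: 30.0
```

Emit:
{"op": "play_rows", "data": {"motion": "0 0 0 0 0; 0 0 0 0 0"}}

```text
clock: 14.95
tcp_pos: [0.4496, -0.1763, 0.0467]
orientation: [3.142, 0.001, 1.648]
ft_force: [-0.2, 1.7, 2.2]
grip_width: 0.208
grip_force: 30.0
```

```bash
python3 - 6 <<'E'
from loc import *
o=ctrl.get_obs(); p=np.array(o['tcp_pos']); y=o['orientation'][2]; print(p,y,o['ft_force'],o['grip_force'],p[:2]-.0895*np.array([np.cos(y),np.sin(y)]))
pot(.088,p[:2]-.09*np.array([np.cos(y),np.sin(y)]),y)
for n in('scene','side'):
    c=cap(n); print(n,[(x['conf'],x['centre'],ray(c,x['centre'],.088).round(4)) for x in ctrl.mark_of('strainer',n)])
c=cap('scene'); cv2.imwrite('pics/crop6.png',cv2.resize(c['pixels'][110:270,60:260],None,fx=3.5,fy=3.5,interpolation=2)[:,:,::-1])
E
```

```text
[ 0.4495968  -0.17633667  0.04667396] 1.648215913106627 [-0.18547787  1.68160049  2.18195686] 29.998297691345215 [ 0.45651893 -0.26556858]
scene 187 ((0.45781660079956055, -0.2646540105342865), 0.03928591310977936) 0.0881 handle 96 (array([ 0.4493, -0.1234]), np.float64(-0.099), np.float64(-0.026))
nozzle [(0.82, [147.1, 182.6], array([ 0.4508, -0.2637,  0.15  ]))]
side 229 ((0.45268020033836365, -0.265146940946579), 0.03710124269127846) 0.0872 handle 0 
wrist 1348 ((0.4547789990901947, -0.23666511476039886), 0.017756767570972443) 0.0878 handle 4244 (array([ 0.4457, -0.1225]), np.float64(-0.067), np.float64(-0.008))
scene [(0.79, [184.7, 154.0], array([ 0.1759, -0.2361,  0.088 ])), (0.7, [150.0, 201.3], array([ 0.4564, -0.2653,  0.088 ])), (0.61, [149.8, 300.2], array([ 0.8177, -0.1451,  0.088 ]))]
side [(0.96, [396.1, 306.3], array([ 0.4546, -0.2743,  0.088 ])), (0.85, [299.9, 384.8], array([ 0.1763, -0.2513,  0.088 ])), (0.29, [270.8, 224.7], array([0.4303, 0.0954, 0.088 ])), (0.17, [300.7, 223.9], array([0.4851, 0.0439, 0.088 ]))]
```

View pics/crop6.png

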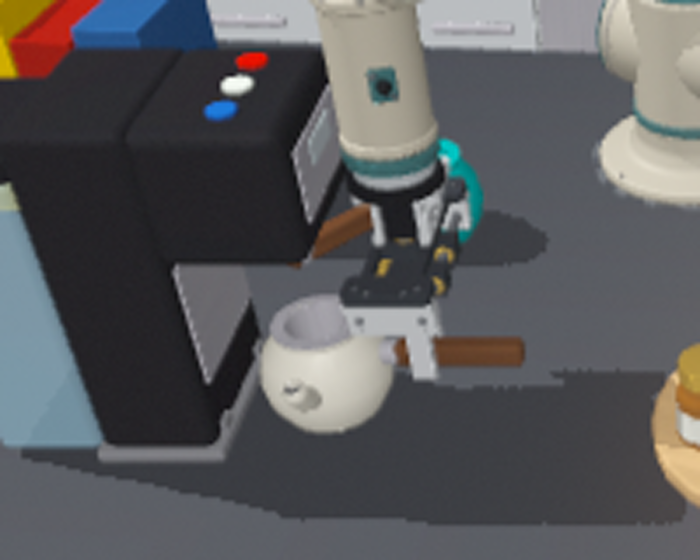

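The crop shows the pot (325,365) upright on the worktop under the head, with its mouth (320,320) below the nozzle line. I release, back up, and cross-check the nozzle position against the tower face.

Emit:
{"op": "play_rows", "data": {"motion": "0.5 0 0 0 0; 0.6 0 0 0 0; 0.6 0 0 0 0; 0.6 0 0 0 0"}}

```text
clock: 15.9
tcp_pos: [0.4497, -0.1758, 0.0467]
orientation: [3.141, 0.0, 1.648]
ft_force: [-0.2, 0.0, -0.3]
grip_width: 0.581
grip_force: 0.0
```

Emit:
{"op": "play_rows", "data": {"motion": "0.6 0 0 -0.05 0; 0.6 0 0 -0.15 0; 0.6 0 0 -0.3 0; 0.6 0 0 -0.5 0; 0.6 0.1 0 -0.7 0; 0.6 0.3 0 -0.9 0; 0.6 0.5 0 -1 0; 0.6 0.6 0 -1 0"}}

```text
clock: 16.9
tcp_pos: [0.4432, -0.0853, 0.1982]
orientation: [3.138, 0.001, 1.649]
ft_force: [0.2, 0.5, 0.6]
grip_width: 0.602
grip_force: 0.0
```

```bash
python3 - 7 <<'E'
from loc import *
o=ctrl.get_obs(); print(o['clock'],o['tcp_pos'],o['ft_force'])
f=np.array([-.077,.997])
pot(.088,np.array([.4565,-.2655]),1.648)
for n in('scene','side'):
    c=cap(n); P=cloud(c).reshape(-1,3); P=P[~np.isnan(P[:,0])]
    s=P[:,:2]@f; t=P[:,:2]@[.997,.077]
    q=s[(P[:,2]>.03)&(P[:,2]<.17)&(t>.37)&(t<.5)&(s<-.36)&(s>-.40)]
    print(n,'tower face',len(q),np.percentile(q,[20,50,80]).round(4) if len(q) else '')
    # belly circle fit at 40 mm height
    q=P[(abs(P[:,2]-.04)<.004)&(np.hypot(P[:,0]-.4565,P[:,1]+.2655)<.063)][:,:2]
    if len(q)>10:
        A=np.c_[2*q,np.ones(len(q))]; x=np.linalg.lstsq(A,(q**2).sum(1),rcond=None)[0]; print(n,'belly',len(q),x[:2].round(4),np.sqrt(x[2]+x[:2]@x[:2]).round(4))
    m=c['pixels']
cv2.imwrite('pics/both7.png',cv2.imread('pics/scene_7.png'))
E
```

```text
16.9 [ 0.44323338 -0.08527357  0.19823814] [0.24226033 0.49138211 0.61769773]
scene 229 ((0.45606768131256104, -0.2663055658340454), 0.04090578854084015) 0.0882 handle 96 (array([ 0.449 , -0.1228]), np.float64(-0.093), np.float64(-0.018))
nozzle [(0.86, [146.2, 183.2], array([ 0.454 , -0.2652,  0.15  ]))]
side 230 ((0.4509924650192261, -0.26462557911872864), 0.03800902143120766) 0.0874 handle 155 (array([ 0.4432, -0.1251]), np.float64(-0.046), np.float64(-0.001))
wrist 921 ((0.45697569847106934, -0.26907622814178467), 0.036896057426929474) 0.0877 handle 924 (array([ 0.4456, -0.1219]), np.float64(-0.061), np.float64(-0.011))
scene tower face 666 [-0.3775 -0.3755 -0.3743]
scene belly 70 [ 0.4568 -0.2655] 0.0538
side tower face 17 [-0.3746 -0.3741 -0.3736]
side belly 148 [ 0.4404 -0.2715] 0.0405
```

View pics/scene_7.png

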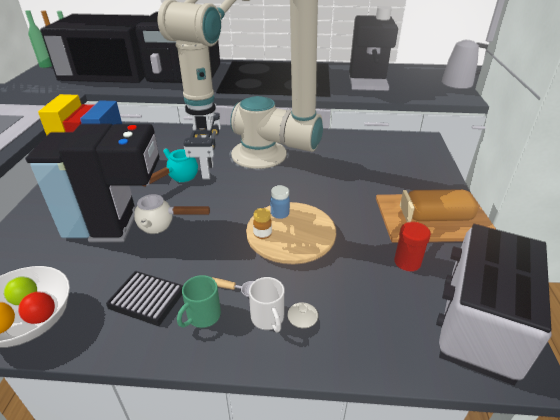

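The final view shows the pot standing upright at (153,212) under the dispenser head, with the arm clear and everything else in place. The tower face at −0.375 puts the nozzle at −0.300 along the dispenser axis, and the pot axis is at −0.300. I hand in.

```bash
python3 -c "
from bench import ctrl
print(ctrl.sign_off())"
```

```text
the job is handed in; nothing more can be done
None
```

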